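Wedge the sealing jaw off its pad and hold it

ROBOT

A 6-joint arm with a two-finger parallel gripper is mounted at the origin on the work surface. World frame = base frame: x ahead of the robot, y to its left, z up, the work surface at z = 0. Lengths are in m, angles in rad, forces in N, time in s.
With the tool pointing down it reaches from about 0.325 to 1 m from the base axis. Payload 5.1 kg.
Tool frame: the origin (TCP) lies midway between the tips of the shut fingers; the grasp point (between the pads) lies 19 mm behind it; z points along the fingers, y is the line along which they close (so a half turn about z gives the same grasp; the last joint's range is limited). The gripper opens to 85 mm and grips with 20 to 120 N. Pads are 22 mm wide; open, the fingers measure 114 mm over their backs; the gripper's body (76 mm by 85 mm) begins 54 mm behind the grasp point. The pads swing forward as they close: fully open they stand 13 mm farther back than shut.
Start: joints at [-1.294, 0.124, 1.65, -0, 1.367, -0.083], TCP at [0.229, -0.608, 0.231] pointing down, gripper open.
Joint ranges: [-2.61, 2.61], [-1.02, 2.33], [0.03, 2.71], [-1.35, 4.49], [0.32, 2.68], [-2.91, 2.91]. Speed limits (rad/s): [2.57, 2.57, 3.14, 3.14, 3.14, 3.14].

INTERFACE

Orientations are given as a unit quaternion [x, y, z, w].
In Python, from cell import bot gives the robot as it stands.
- The arm moves only by the tool servo_tool, never from a script. Its argument "commands" is one flat list of numbers, 7 for each row, row after row: the shift along the tool's x, y, z in mm, then the turn, a rotation vector about the tool's x, y, z in rad, then the opening, from 0 (shut) to 1 (fully open). In form: [dx, dy, dz, rx, ry, rz, hand, dx, dy, dz, rx, ry, rz, hand, ...]. A call has 1 to 10 rows; each row is the pose to reach, as a shift and turn from the pose commanded when the call began, along the tool's axes at that moment; what a row does not reach only later rows make up. A row lasts 1/10 s, in which the tool goes at most 50 mm and 8.59 degrees, less where a joint would pass 70% of its speed; a pose out of reach is approached as far as the arm can. A call with a gripper value outside its range is refused whole. The fingers move at their own pace and stop on an object; "squeeze" is the grip in N (left out, the last holds). Time passes only in rows, so rows that repeat a pose let the fingers close. It gives the time, the measured TCP pose, the force, the opening and the grip force at its end, in the units of the state.
- bot.get_state(): the state, without advancing time (a new reading comes with each control period).
- bot.capture(name): name is "scene" or "top" or "wrist"; returns (picture, depth): 420x560x3 uint8, red, green, blue; 420x560 float32, m along the optical axis (not along the pixel's ray), 0 where there is no reading.
- bot.camera_params(name): a dict with "camera_matrix" (3x3 intrinsics, pixels), "k1" (the pictures are not rectified: a ray, as slopes to the right and down, at radius r is drawn at 1 + k1 r^2 times it, then the intrinsics apply), "rvec" (rotation vector, rad) and "tvec" (3), from world to camera coordinates, as OpenCV has them. Camera axes: x right, y down, z forward; pixel columns grow to the right and rows downward; lengths in m; the calibration is good to about 2 mm. A picture is of the moment at which its call begins: read the wrist's pose just before it. camera_params takes no time and is no camera call; for the wrist camera it gives the pose at the moment of the call.
- bot.finish_job(): hands the job in; it is judged then, once.
The state is a dict: "clock": time; "joint_positions": joint angles; "qvel": joint speeds; "joint_efforts": joint torques, N m; "eef_pos": TCP position; "eef_rot": TCP orientation; "contact_force": force on the tool from outside, world axes, zero at the start; "moment": the same for the moment, N m; "grip_width": finger opening in m; "gripper_force": force on a finger pad.
Only numpy, scipy, OpenCV 4.12 (cv2) and the standard library are available. Lean on these libraries where they do the work, as an engineer would, in place of code of your own. Each camera call takes 0.05 s, during which the arm holds its last target. There are 200 camera calls.

TASK

The pouch sealer's red pad has to be wiped: pick up the orange wedge, set it flat on the sealer's foot plate in front of the brass roller with the jaw still down, then push it nose first along the plate under the roller until the jaw has just lifted off its pad, about 5 mm clear. Finish while holding the wedge there in the gripper, with the jaw resting on it. Touch the sealer only with the wedge and leave everything else on the table where it is.

Things in the scene. Friction and masses are not known exactly. Their poses are not given: they have to be found in the camera images.
- sealer: Bench pouch sealer, blue and dark steel, fixed. Origin on the table below the roller's middle; +x is the direction in which the wedge is pushed, z up. Dark foot plate, top at z = 10 mm, x from -110 to +190, y within +-55 mm; its bare front (x below 0) is the wedge's runway. Blue anvil block from x = +70 mm on; two posts behind, 201 mm high over all.
- jaw (a joint): Lift of the aluminium sealing jaw (with its arm and roller) above the red pad, in m: 0 = resting on the pad, grows upward, up to 0.030. Only its weight (6 to 10 N) brings it down, no spring.
- roller: Brass roller across the sealer (along the sealer's y), 12 mm diameter, 68 mm long, turns freely. Origin at its centre: 30 mm above the table with the jaw down, so its underside is 14 mm above the foot plate; it rises with the jaw.
- pad (a point): Centre of the top of the red pad on the anvil block, z = 64 mm, 95 mm along the sealer's x from its origin; the pad is 44 x 100 mm.
- jaw_head (a point): Middle of the top front edge of the jaw's head, on the jaw: at x = +65 mm, z = 98 mm of the sealer with the jaw down. The head (100 mm wide) lies on the pad; an arm 76 mm wide, 10 mm thick reaches forward from it to x = -13 mm, top at z = 75 mm, with two 5 mm cheek plates at y = +-35.5 mm, 66 mm free between them, carrying the roller.
- wedge: Orange wedge, 130 (x) x 30 (y) mm, 0.13 to 0.21 kg, standing on its flat underside; origin at the underside's middle, +x to the thin nose. Ramp rises evenly from 4 mm at the nose (x = +65) to 25 mm at x = -5, 3 mm per 10 mm, then level. The jaw starts to lift with the nose about 32 mm past the roller's middle. Black grip block on the rear: x -65 to -25, 24 mm wide in y, top at z = 65 mm.
- wedge_nose (a point): Middle of the nose's lower edge on the wedge: x = +65 mm, y = 0, z = 0 in the wedge's frame.
- wedge_grip (a point): Point to grip in the black block: x = -45 mm, y = 0, z = 46 mm in the wedge's frame; the fingers close along the wedge's y.
- carton_a: Black tea carton with a gold band, lying flat, 85 x 130 x 55 mm tall, loose bystander; origin at centre of underside.
- carton_b: A second black tea carton, standing, 55 x 85 x 130 mm tall, loose bystander; origin at centre of underside.
- tin: Metal tin with green label, 72 mm diameter, 95 mm tall, loose bystander; origin at centre of underside.
- jar: Amber jar with blue cap, 60 mm diameter, 85 mm tall, loose bystander; origin at centre of underside.
- scraper: Spatula-like scraper lying flat, about 280 mm long along its x, loose bystander; origin at its underside.
- mug: White mug, 80 mm diameter, 90 mm tall, loose bystander; origin at centre of underside.
- tape_core: Wooden core, 90 mm diameter, 48 mm tall, standing flat, loose bystander; origin at centre of underside.
There are look-alikes about, which are no part of the job. Of the things shaped like the wedge, the orange one is meant.

How it is judged:
On the way:
1. the wedge is flat on the foot plate in front of the roller or its nose just under it, jaw still down (z of wedge in the frame of sealer between 0.006 and 0.0135 m and angle between wedge's own z axis and vertical below 0.08 rad and y of wedge_nose in the frame of sealer between -0.025 and 0.025 m and x of wedge_nose in the frame of sealer between -0.1 and 0.04 m and value of joint jaw below 0.0012 m), for 0.1 s.
At the end, for the whole second after the job is handed in: Jaw still, 2.5 to 8 mm above its pad, carried by the wedge (over 3 N at the roller); wedge flat on the foot plate (3.5 mm, 0.08 rad), nose under the roller within 25 mm of the middle, within 0.2 rad of the push direction, at rest, still held by the gripper (over 5 N) (z of wedge in the frame of sealer between 0.006 and 0.0135 m and angle between wedge's own z axis and vertical below 0.08 rad and y of wedge_nose in the frame of sealer between -0.025 and 0.025 m and angle between the x axis of wedge and the x axis of sealer, either way round below 0.2 rad and x of wedge_nose in the frame of sealer above 0.03 m and value of joint jaw between 0.0025 and 0.008 m and velocity of joint jaw between -0.01 and 0.01 m/s and contact force between wedge and roller above 3 N and contact force between the fingers and wedge above 5 N and linear speed of wedge below 0.01 m/s); the arm keeps its last pose, push and grip.
It fails at once if a bystander is disturbed (moved more than 30 mm) (distance of any of carton_a, carton_b, tin, jar, scraper, mug, tape_core from where it was at the start of the episode above 0.03 m).
It fails at once if the robot itself presses on the sealer (more than 3 N) (contact force between any of the fingers, the arm and sealer above 3 N).
It also fails if it takes over 42 s, if anything falls off the work surface, if the arm or the gripper's body presses on something with over 40 N, if the wrist force passes 120 N, or if a joint passes its speed limit or range.

## Working session

There is one attempt and no reset: what is moved stays moved. The work goes in short steps, Python scripts to look and compute and a tool call to move; the robot and the scene stay as the last step left them, time stands still between calls to the robot, and variables do not carry over. Pictures are saved under pics/ and viewed, at most 10 in all, crops included, and the job is handed in when it is done.

Besides the shell and the picture viewer there is one more tool, called after "Request:" in YAML: its name, and indented under it one key for each argument. servo_tool: Moves the arm, as the interface text tells. Its arguments: {"type":"object","properties":{"commands":{"type":"array","items":{"type":"number"}},"squeeze":{"type":"number"}},"required":["commands"]}

```bash
mkdir -p pics; ls
cat > h.py <<'E'
import numpy as np,cv2
from cell import bot
def cap(n):
    p=bot.camera_params(n); im,d=bot.capture(n); return im,d,p
def pts(px,d,p):
    px=np.float64(px).reshape(-1,2);K=p["camera_matrix"]
    n=np.array(cv2.undistortPoints(px.reshape(-1,1,2),np.array(K,float),np.array([p["k1"],0,0,0,0,0,0,0][:5],float))).reshape(-1,2)
    R=cv2.Rodrigues(np.array(p["rvec"],float))[0];t=np.array(p["tvec"],float).reshape(3)
    return n,R,t
def undist(px,p):
    px=np.float64(px).reshape(-1,2);K=np.array(p["camera_matrix"],float)
    return cv2.undistortPoints(px.reshape(-1,1,2),K,np.array([p["k1"],0,0,0],float)).reshape(-1,2)
def Rt(p): return cv2.Rodrigues(np.array(p["rvec"],float))[0],np.array(p["tvec"],float).reshape(3)
def depth_pts(px,z,p):
    n=undist(px,p);R,t=Rt(p);z=np.float64(z).reshape(-1,1)
    return (np.c_[n,np.ones(len(n))]*z-t)@R
def plane_pts(px,h,p):
    n=undist(px,p);R,t=Rt(p);c=-R.T@t;r=np.c_[n,np.ones(len(n))]@R
    return c+r*((h-c[2])/r[:,2:])
def proj(X,p):
    return cv2.projectPoints(np.float64(X).reshape(-1,1,3),np.float64(p["rvec"]).reshape(3,1),np.float64(p["tvec"]).reshape(3,1),np.array(p["camera_matrix"],float),np.array([p["k1"],0,0,0],float))[0].reshape(-1,2)
E
python3 - <<'E'
from h import *
for n in("scene","top"):
    im,d,p=cap(n);cv2.imwrite(f"pics/{n}0.png",im[...,::-1]);np.savez(f"{n}0.npz",im=im,d=d)
    R,t=Rt(p);print(n,-R.T@t,R[2])
E
```

```text
pics
scene [1.08338599 0.68562319 1.12572589] [-0.38084658 -0.52195552 -0.76322887]
top [ 2.79971275e-01 -8.01682532e-05  1.72901985e+00] [ 0.16118537 -0.01331591 -0.98683431]
```

View pics/scene0.png

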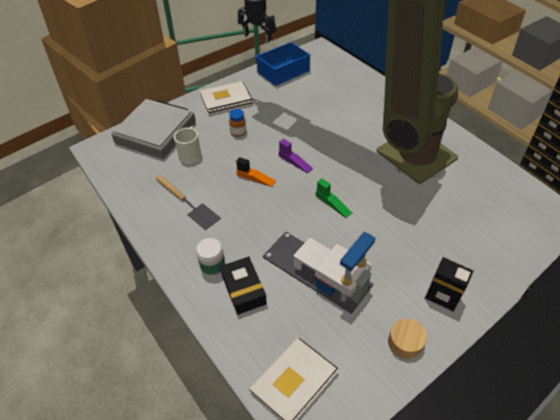

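View pics/top0.png

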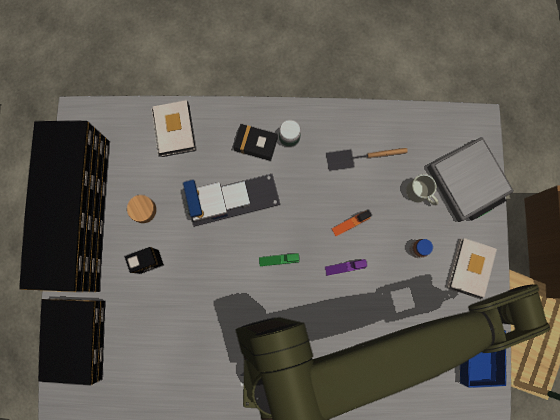

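The top view shows three wedge shapes: orange at (350,222) with a black block at (364,215), green at (280,259) and purple at (346,267). The tape core at (141,208) and the scraper handle at (385,153) are also orange-brown. The sealer is at (230,200), and its bare front end at (278,190) faces right. I choose the orange one with the black block, and will check it in a close crop.

Run:
```python
from h import *
f={n:np.load(f"{n}0.npz") for n in("scene","top")}
def cloud(n,box):
    im,d=f[n]["im"],f[n]["d"];p=bot.camera_params(n);x0,y0,x1,y1=box
    v,u=np.mgrid[y0:y1,x0:x1];u=u.ravel();v=v.ravel()
    k=d[v,u]>0;u,v=u[k],v[k]
    return depth_pts(np.c_[u,v],d[v,u],p),im[v,u],np.c_[u,v]
for n,bw,bs in(("top",(325,200,380,245),(170,160,290,230)),("scene",(230,150,280,192),(255,225,385,315))):
    X,c,px=cloud(n,bw);hsv=cv2.cvtColor(c[None],cv2.COLOR_RGB2HSV)[0]
    o=(hsv[:,1]>170)&((hsv[:,0]<18)|(hsv[:,0]>172))&(hsv[:,2]>100)
    print(n,"orange n",o.sum(),"z",np.percentile(X[o,2],[5,50,95]).round(4))
    print(" rect",cv2.minAreaRect(np.float32(X[o,:2])), "table z",np.median(X[~o,2]).round(4))
    b=(X[:,2]>.05)&(X[:,2]<.08)
    print(" block",b.sum(),np.median(X[b],0).round(4),cv2.minAreaRect(np.float32(X[b,:2])))
    Y,c,px=cloud(n,bs)
    print(np.histogram(Y[:,2],np.arange(-.005,.22,.005))[0])
    k=(Y[:,2]>.006)&(Y[:,2]<.015)&(c.max(1)<110)
    r=cv2.minAreaRect(np.float32(Y[k,:2]));print(" foot",r,"\n",cv2.boxPoints(r).round(4).tolist())
    for a,b_ in((.068,.082),(.092,.103),(.185,.21)):
        k=(Y[:,2]>a)&(Y[:,2]<b_);print(a,k.sum(),cv2.minAreaRect(np.float32(Y[k,:2])))
a=f["top"]["im"][150:280,170:390];b=f["scene"]["im"][135:315,230:390]
a=cv2.resize(a,None,fx=3,fy=3);cv2.imwrite("pics/crop.png",a[...,::-1])
print(bot.get_state()["grip_width"],bot.get_state()["clock"],bot.get_state()["eef_rot"])
```

```text
top orange n 242 z [0.0028 0.0177 0.0276]
 rect ((0.5014484524726868, -0.2409418821334839), (0.02822224237024784, 0.12637056410312653), 27.442310333251953) table z 0.0001
 block 88 [ 0.523  -0.2796  0.0629] ((0.5237503051757812, -0.2813345491886139), (0.023585205897688866, 0.039503391832113266), 27.287582397460938)
[1891 2167 1116  557  170   18    4    7    4    3    9    5    7   11
   60  206  241   93   21  162  362  242   48    9    1    0    0    0
    0    0    0    0    0    0    0    0    1    3    7   38  145  203
   49    4]
 foot ((0.572231113910675, 0.14773628115653992), (0.15064403414726257, 0.33653438091278076), 27.80021858215332) 
 [[0.4271000027656555, 0.2615000009536743], [0.5841000080108643, -0.03620000183582306], [0.7172999978065491, 0.03400000184774399], [0.5604000091552734, 0.33169999718666077]]
0.068 545 ((0.5568258762359619, 0.19552841782569885), (0.08495443314313889, 0.20863547921180725), 24.92991065979004)
0.092 663 ((0.5547658205032349, 0.2383328378200531), (0.102204330265522, 0.1250641942024231), 15.030985832214355)
0.185 442 ((0.5481501817703247, 0.260466
[... 651 characters left out ...]
15789058804512024), (0.25328221917152405, 0.30550259351730347), 46.79099655151367) 
 [[0.3833000063896179, 0.17020000517368317], [0.6060000061988831, -0.039000000804662704], [0.7793999910354614, 0.14560000598430634], [0.5566999912261963, 0.3547999858856201]]
0.068 794 ((0.5704814195632935, 0.20007991790771484), (0.09852321445941925, 0.20504404604434967), 19.1848087310791)
0.092 1004 ((0.5546165704727173, 0.23695111274719238), (0.10284345597028732, 0.12385409325361252), 15.454192161560059)
0.185 681 ((0.5490185022354126, 0.2604776918888092), (0.11110271513462067, 0.03752296417951584), 14.645753860473633)
0.08525516485957026 0.1 [ 9.83861992e-01  1.78926379e-01 -1.11481069e-04 -9.58908364e-04]
```

View pics/crop.png

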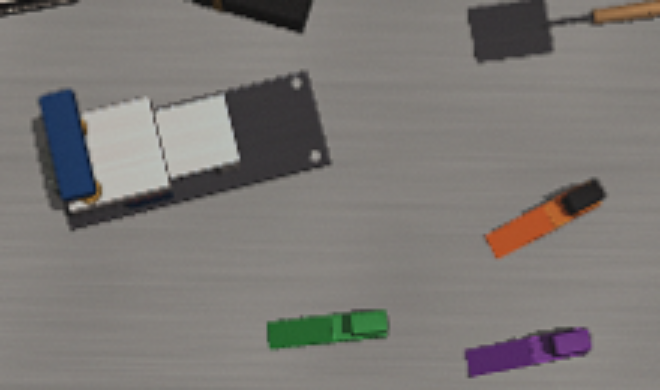

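The crop confirms the orange wedge with the black block, nose toward lower left (490,248). The foot plate's bare front faces right (330,160). Next I refine the sealer pose from the plate outline and work out the moves.

Run:
```python
from h import *
from scipy.spatial.transform import Rotation as Ro
a=np.radians(14.8);d=np.array([-np.sin(a),np.cos(a)]);l=np.array([-d[1],d[0]])
for n,box in(("top",(170,160,290,230)),("scene",(255,225,385,315))):
    f=np.load(f"{n}0.npz");im=f["im"];p=bot.camera_params(n)
    m=np.zeros(im.shape[:2],np.uint8);x0,y0,x1,y1=box
    g=im.max(2).astype(int);m[y0:y1,x0:x1]=(g[y0:y1,x0:x1]<85)
    k,lab,st,_=cv2.connectedComponentsWithStats(m);i=1+st[1:,4].argmax()
    v,u=np.where(lab==i);W=plane_pts(np.c_[u,v],.010,p)[:,:2]
    s=W@d; s0=np.percentile(s,.3);q=W[s<s0+.075]
    r=cv2.minAreaRect(np.float32(q));print(n,r)
    B=cv2.boxPoints(r);fr=B[np.argsort(B@d)[:2]];print(" front corners",fr.round(4).tolist(),"width",np.linalg.norm(fr[0]-fr[1]))
    # rear face / bar from depth, jaw head top
    v,u=np.mgrid[y0:y1,x0:x1].reshape(2,-1);X=depth_pts(np.c_[u,v],f["d"][v,u],p)
    hi=np.median(X[(X[:,2]>.185)&(X[:,2]<.21)],0);print(" bar",hi, "lat",hi[:2]@l,"lon",hi[:2]@d)
    hd=X[(X[:,2]>.094)&(X[:,2]<.103)][:,:2]
    print(" head lon",np.percentile(hd@d,[1,2,5,95,99]).round(4),"lat",np.percentile(hd@l,[2,98]).round(4))
    ar=X[(X[:,2]>.07)&(X[:,2]<.08)][:,:2];print(" arm lon",np.percentile(ar@d,[1,2,5,95,99]).round(4),"lat",np.percentile(ar@l,[2,98]).round(4))
    print(" plate front lon",s0, "lat",np.percentile(q@l,[1,99]).round(4))
s=bot.get_state();R=Ro.from_quat(s["eef_rot"]).as_matrix();print(R.round(3),s["eef_pos"])
p=bot.camera_params("wrist");Rw,t=Rt(p);print("wristcam in tool",R.T@(-Rw.T@t-s["eef_pos"]))
```

```text
top ((0.605037271976471, 0.04603920131921768), (0.10883987694978714, 0.07513463497161865), 15.082054138183594)
 front corners [[0.5623000264167786, -0.004399999976158142], [0.6674000024795532, 0.023900000378489494]] width 0.10883994
 bar [0.54587053 0.25931092 0.20057666] lat -0.5940002675982039 lon 0.11126754706486923
 head lon [0.0268 0.0274 0.0299 0.1435 0.1497] lat [-0.645  -0.5481]
 arm lon [-0.0512 -0.0504 -0.0481  0.0259  0.1091] lat [-0.6347 -0.5479]
 plate front lon -0.14710103997995333 lat [-0.6503 -0.5431]
scene ((0.6084687113761902, 0.04779874160885811), (0.10975803434848785, 0.0747065469622612), 15.526350021362305)
 front corners [[0.5655999779701233, -0.002899999963119626], [0.6712999939918518, 0.026499999687075615]] width 0.10975806
 bar [0.55424866 0.26397995 0.20188552] lat -0.6032931277517267 lon 0.11364151830314334
 head lon [0.0268 0.0279 0.0304 0.1402 0.1476] lat [-0.6465 -0.5502]
 arm lon [-0.0514 -0.0504 -0.0477  0.1357  0.1484] lat [-0.6476 -0.5609]
 plate front lon -0.14611520054427168 lat [-0.6546 -0.5473]
[[ 0.936  0.352 -0.001]
 [ 0.352 -0.936  0.002]
 [ 0.    -0.002 -1.   ]] [ 0.22865804 -0.60785573  0.23015785]
wristcam in tool [ 0.0663251   0.00032074 -0.14294001]
```

Request:
servo_tool:
  commands: [392,-202,80,0,0,-1.69,0.7,392,-202,80,0,0,-1.69,0.7,392,-202,80,0,0,-1.69,0.7,392,-202,80,0,0,-1.69,0.7,392,-202,80,0,0,-1.69,0.7,392,-202,80,0,0,-1.69,0.7,392,-202,80,0,0,-1.69,0.7,392,-202,80,0,0,-1.69,0.7,392,-202,80,0,0,-1.69,0.7,392,-202,80,0,0,-1.69,0.7]

```text
clock: 1.1
eef_pos: [0.5264, -0.2764, 0.1492]
eef_rot: [0.593, 0.805, 0.001, -0.002]
contact_force: [-0.6, -0.9, -0.4]
grip_width: 0.0598
gripper_force: 0.0
```

Request:
servo_tool:
  commands: [0,0,0,0,0,-0.15,0.7,0,0,0,0,0,-0.175,0.7,0,0,0,0,0,-0.175,0.7]

```text
clock: 1.4
eef_pos: [0.5244, -0.2812, 0.151]
eef_rot: [0.527, 0.85, 0.0, -0.0]
contact_force: [0.5, 0.5, -0.0]
grip_width: 0.0603
gripper_force: 0.0
```

Run:
```python
from h import *
from scipy.spatial.transform import Rotation as Ro
s=bot.get_state();im,d,p=cap("wrist");cv2.imwrite("pics/w1.png",im[...,::-1])
R=Ro.from_quat(s["eef_rot"]).as_matrix();print(s["clock"],s["eef_pos"],np.degrees(np.arctan2(R[1,0],R[0,0])))
hsv=cv2.cvtColor(im,cv2.COLOR_RGB2HSV);m=((hsv[...,1]>170)&(hsv[...,0]<18)&(hsv[...,2]>90)).astype(np.uint8)
k,lab,st,_=cv2.connectedComponentsWithStats(m);i=1+st[1:,4].argmax();v,u=np.where(lab==i);print(st[i])
ok=d[v,u]>0;X=depth_pts(np.c_[u,v][ok],d[v,u][ok],p)
r=cv2.minAreaRect(np.float32(X[:,:2]));print(r,"\n",cv2.boxPoints(r).round(4).tolist())
e=R.T@(X-s["eef_pos"]).T;print("tool x",np.percentile(e[0],[.5,99.5]))
for a in np.arange(-.02,.115,.01):
    k=(e[0]>a)&(e[0]<a+.01)
    if k.sum()>20: print(a.round(3),np.percentile(e[1][k],[1,99]).round(4),np.median(X[k,2]).round(4))
```

```text
1.4 [ 0.52436458 -0.28122122  0.15096348] 116.44856515048485
[ 257   70   40  157 4130]
((0.5034050941467285, -0.24423980712890625), (0.029451509937644005, 0.12980619072914124), 28.379459381103516) 
 [[0.4596000015735626, -0.1941000074148178], [0.5213000178337097, -0.3082999885082245], [0.5472000241279602, -0.29429998993873596], [0.4855000078678131, -0.1800999939441681]]
tool x [-0.00684423  0.10613436]
0.0 [-0.0158  0.0136] 0.0257
0.01 [-0.0157  0.0126] 0.0253
0.02 [-0.0162  0.0125] 0.0254
0.03 [-0.0162  0.0123] 0.0252
0.04 [-0.017   0.0123] 0.023
0.05 [-0.017   0.0115] 0.0198
0.06 [-0.017   0.0115] 0.0169
0.07 [-0.0179  0.0107] 0.0139
0.08 [-0.018   0.0108] 0.0109
0.09 [-0.0184  0.01  ] 0.0078
0.1 [-0.0189  0.01  ] 0.0055
```

View pics/w1.png

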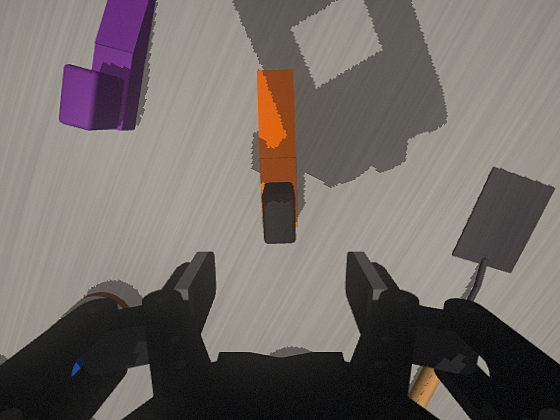

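The wrist view shows the block (280,213) centred between the fingers, and the nose up at (277,70), 107 mm ahead. That agrees with a grip point about 3 mm behind the TCP, so I go down and grip.

Request:
servo_tool:
  commands: [-3,-1,45,0,0,-0.03,0.7,-3,-1,85,0,0,-0.03,0.7,-3,-1,110,0,0,-0.03,0.7,-3,-1,124,0,0,-0.03,0.7,-3,-1,124,0,0,-0.03,0.7,-3,-1,124,0,0,-0.03,0.1,-3,-1,124,0,0,-0.03,0.1,-3,-1,124,0,0,-0.03,0.1,-3,-1,124,0,0,-0.03,0.1,-3,-1,124,0,0,-0.03,0.1]
  squeeze: 80

```text
clock: 2.45
eef_pos: [0.5265, -0.2854, 0.0297]
eef_rot: [0.513, 0.859, -0.0, 0.002]
contact_force: [-0.6, -1.0, 6.6]
grip_width: 0.0231
gripper_force: 79.0
```

Request:
servo_tool:
  commands: [0,0,-30,0,0,0,0.1,0,0,-65,0,0,0,0.1,28,34,-65,0,0,0.06,0.1,58,70,-65,0,0,0.12,0.1,88,106,-65,0,0,0.18,0.1,118,142,-65,0,0,0.23,0.1,148,178,-65,0,0,0.23,0.1,165,199,-65,0,0,0.23,0.1,173,209,-65,0,0,0.23,0.1,173,209,-65,0,0,0.23,0.1]

```text
clock: 3.45
eef_pos: [0.6271, -0.0318, 0.0922]
eef_rot: [0.607, 0.795, -0.0, -0.0]
contact_force: [-0.8, -0.3, -2.1]
grip_width: 0.0234
gripper_force: 79.1
```

```bash
cat > m.py <<'E'
from h import *
import sys
from scipy.spatial.transform import Rotation as Ro
s=bot.get_state();im,d,p=cap("wrist");cv2.imwrite(f"pics/{sys.argv[1]}.png",im[...,::-1])
R=Ro.from_quat(s["eef_rot"]).as_matrix();print(s["clock"],s["eef_pos"],"yaw",np.degrees(np.arctan2(R[1,0],R[0,0])),"F",s["contact_force"],s["grip_width"])
a=np.radians(15);D=np.array([-np.sin(a),np.cos(a)]);L=np.array([-D[1],D[0]]);O=np.array([.588,.117])
hsv=cv2.cvtColor(im,cv2.COLOR_RGB2HSV);m=((hsv[...,1]>170)&(hsv[...,0]<18)&(hsv[...,2]>60)).astype(np.uint8)
k,lab,st,_=cv2.connectedComponentsWithStats(m);i=1+st[1:,4].argmax();v,u=np.where(lab==i);print(st[i])
ok=d[v,u]>0;X=depth_pts(np.c_[u,v][ok],d[v,u][ok],p)
S=np.c_[(X[:,:2]-O)@D,(X[:,:2]-O)@L,X[:,2]]
for b in np.arange(-.2,.1,.02):
    k=(S[:,0]>b)&(S[:,0]<b+.02)
    if k.sum()>20: print("wedge",b.round(3),np.percentile(S[k,1],[1,99]).round(4),np.median(S[k,2]).round(4))
print("nose x",np.percentile(S[:,0],99.7))
v,u=np.mgrid[0:300:1,0:560:1].reshape(2,-1);ok=d[v,u]>0;u,v=u[ok],v[ok];X=depth_pts(np.c_[u,v],d[v,u],p);S=np.c_[(X[:,:2]-O)@D,(X[:,:2]-O)@L,X[:,2]]
k=(S[:,2]>.07)&(S[:,2]<.085)&(S[:,0]<.05)&(abs(S[:,1])<.06);
if k.sum()>50: print("arm",k.sum(),np.percentile(S[k,0],[1,99]).round(4),np.percentile(S[k,1],[1,99]).round(4),np.median(S[k,2]))
k=(S[:,2]>.005)&(S[:,2]<.018)&(S[:,0]<-.02)&(abs(S[:,1])<.08)&(S[:,0]>-.13)&(im[v,u].max(1)<100)
if k.sum()>50: print("plate",k.sum(),np.percentile(S[k,0],[1,99]).round(4),np.percentile(S[k,1],[1,99]).round(4),np.median(S[k,2]))
k=(S[:,2]>.092)&(S[:,2]<.11)&(abs(S[:,1])<.08)&(S[:,0]>.03)
if k.sum()>50: print("head",k.sum(),np.percentile(S[k,0],[1,99]).round(4),np.percentile(S[k,1],[1,99]).round(4),np.median(S[k,2]))
E
python3 m.py w2
```

```text
3.45 [ 0.62714748 -0.0318044   0.09215167] yaw 105.25996765010265 F [-0.78044662 -0.27978715 -2.05918982] 0.02339101781588112
[  246    19    67   225 13265]
wedge -0.16 [-0.0139  0.0155] 0.0874
wedge -0.14 [-0.0137  0.0152] 0.0878
wedge -0.12 [-0.0137  0.0155] 0.0869
wedge -0.1 [-0.0137  0.0157] 0.0812
wedge -0.08 [-0.0134  0.0159] 0.0753
wedge -0.06 [-0.0132  0.0161] 0.0697
nose x -0.0424325767486853
arm 7462 [-0.1037 -0.0512] [-0.0137  0.0158] 0.07755990430251115
plate 15098 [-0.1125 -0.0205] [-0.0535  0.0546] 0.010325353838581759
```

View pics/w2.png

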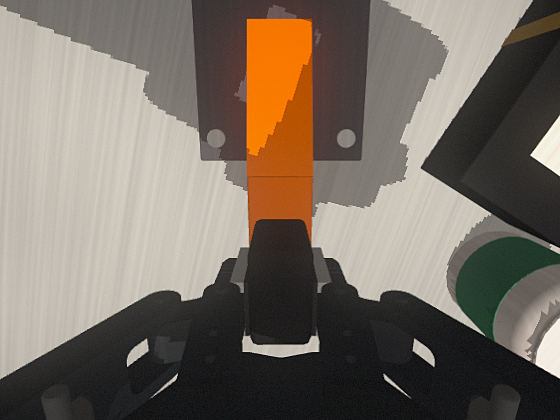

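The wedge sits over the plate's middle, with its nose at (280,20) and the plate's front edge and rivets at rows 140–160. It is aligned laterally to about 1 mm, so I lower it.

Request:
servo_tool:
  commands: [6,1,25,0,0,0,0.1,10,1,42,0,0,0,0.1,10,1,49,0,0,0,0.1,10,1,52,0,0,0,0.1,10,1,53,0,0,0,0.1,10,1,53,0,0,0,0.1,10,1,53,0,0,0,0.1]

```text
clock: 4.2
eef_pos: [0.626, -0.0234, 0.0399]
eef_rot: [0.608, 0.794, 0.0, 0.001]
contact_force: [-0.9, 0.9, -1.4]
grip_width: 0.0231
gripper_force: 79.0
```

```bash
python3 m.py w3
```

```text
4.2 [ 0.62599659 -0.02335495  0.03989283] yaw 105.1115559911297 F [-0.8536562   0.88323363 -1.42040198] 0.023058191981182932
[  246    19    67   226 13306]
wedge -0.14 [-0.0152  0.0142] 0.0356
wedge -0.12 [-0.0149  0.0142] 0.0355
wedge -0.1 [-0.015   0.0145] 0.0315
wedge -0.08 [-0.0151  0.0145] 0.0256
wedge -0.06 [-0.0147  0.0146] 0.0197
wedge -0.04 [-0.0153  0.0148] 0.0157
nose x -0.03402482052320471
arm 4510 [-0.1427 -0.1236] [-0.0238  0.0227] 0.07545397105555185
plate 26927 [-0.1126 -0.0248] [-0.0534  0.0543] 0.010326981492865175
```

Request:
servo_tool:
  commands: [0,0,1,0,0,0,0.1,0,0,1.3,0,0,0,0.1,10,0,1.3,0,0,0,0.1,20,0,1.3,0,0,0,0.1,30,0,1.3,0,0,0,0.1,40,0,1.3,0,0,0,0.1,50,0,1.3,0,0,0,0.1,50,0,1.3,0,0,0,0.1]

```text
clock: 5.05
eef_pos: [0.6134, 0.0269, 0.0397]
eef_rot: [0.607, 0.794, 0.001, 0.001]
contact_force: [-0.1, 0.2, 6.8]
grip_width: 0.0231
gripper_force: 80.1
```

```bash
python3 m.py w4
```

```text
5.05 [0.61340406 0.02685624 0.03970004] yaw 105.20512012530817 F [-0.06764937  0.20701071  6.82095124] 0.023090403033008768
[ 246   88   67  157 8305]
wedge -0.1 [-0.0164  0.0135] 0.0351
wedge -0.08 [-0.0159  0.0134] 0.0354
wedge -0.06 [-0.0158  0.0136] 0.0346
wedge -0.04 [-0.0158  0.0133] 0.0285
wedge -0.02 [-0.0154  0.0138] 0.0249
nose x -0.013442839870192734
arm 26182 [-0.0896  0.0063] [-0.036   0.0375] 0.07529560450560913
plate 17371 [-0.0964 -0.0209] [-0.0535  0.054 ] 0.010338386944021793
```

Request:
servo_tool:
  commands: [6,0,0,0,0,0,0.1,12,0,0,0,0,0,0.1,17,0,0,0,0,0,0.1,22,0,0,0,0,0,0.1,25,0,0,0,0,0,0.1,25,0,0,0,0,0,0.1,25,0,0,0,0,0,0.1]

```text
clock: 5.8
eef_pos: [0.6077, 0.0483, 0.0397]
eef_rot: [0.607, 0.794, 0.0, 0.003]
contact_force: [2.5, -8.1, 4.8]
grip_width: 0.0231
gripper_force: 79.9
```

```bash
cat > j.py <<'E'
from h import *
a=np.radians(15);D=np.array([-np.sin(a),np.cos(a)]);L=np.array([-D[1],D[0]]);O=np.array([.588,.117])
def top(im,d,p,xr,zr):
    v,u=np.mgrid[0:420,0:560].reshape(2,-1);k=d[v,u]>0;u,v=u[k],v[k];X=depth_pts(np.c_[u,v],d[v,u],p)
    S=np.c_[(X[:,:2]-O)@D,(X[:,:2]-O)@L,X[:,2]];k=(S[:,0]>xr[0])&(S[:,0]<xr[1])&(abs(S[:,1])<.028)&(S[:,2]>zr[0])&(S[:,2]<zr[1])
    return k.sum(),np.median(S[k,2]).round(5)
def rep(n,im,d,p): print(n,"arm",top(im,d,p,(-.008,.05),(.06,.095)),"head",top(im,d,p,(.07,.115),(.088,.115)))
for n in("scene","top"):
    f=np.load(n+"0.npz");p=bot.camera_params(n);rep(n+" before",f["im"],f["d"],p)
    rep(n+" now",*cap(n))
s=bot.get_state();rep("wrist",*cap("wrist"));print(s["eef_pos"],s["contact_force"],s["clock"])
E
python3 j.py; python3 m.py w5
```

```text
scene before arm (np.int64(372), np.float64(0.0767)) head (np.int64(263), np.float64(0.09956))
scene now arm (np.int64(372), np.float64(0.07993)) head (np.int64(261), np.float64(0.10261))
top before arm (np.int64(308), np.float64(0.07549)) head (np.int64(242), np.float64(0.09862))
top now arm (np.int64(166), np.float64(0.07893)) head (np.int64(246), np.float64(0.10141))
wrist arm (np.int64(24492), np.float64(0.07871)) head (np.int64(0), np.float64(nan))
[0.60767308 0.04826319 0.03972095] [ 1.80116599 -9.1311211   5.09001919] 5.9
5.95 [0.60763661 0.04828244 0.03969003] yaw 105.1814337708764 F [ 2.58625949 -8.68476805  5.20219313] 0.022931833798016887
[ 247  159   66   86 4170]
wedge -0.08 [-0.0163  0.0135] 0.035
wedge -0.06 [-0.016   0.0134] 0.0354
wedge -0.04 [-0.0158  0.0133] 0.0349
nose x -0.022521874507997686
arm 44364 [-0.0662  0.0273] [-0.036   0.0376] 0.07862108264412912
plate 15124 [-0.1014 -0.0253] [-0.0534  0.0544] 0.010355651011434798
  return _methods._mean(a, axis=axis, dtype=dtype,
  ret = ret.dtype.type(ret / rcount)
```

The jaw has lifted about 3.2 mm, measured in both fixed views, so I push about 6 mm more.

Request:
servo_tool:
  commands: [2,0,0,0,0,0,0.1,4,0,0,0,0,0,0.1,6,0,0,0,0,0,0.1,6,0,0,0,0,0,0.1,6,0,0,0,0,0,0.1,6,0,0,0,0,0,0.1]

```text
clock: 6.6
eef_pos: [0.6062, 0.0537, 0.0397]
eef_rot: [0.608, 0.794, 0.0, 0.003]
contact_force: [2.4, -9.9, 4.3]
grip_width: 0.023
gripper_force: 79.8
```

```bash
python3 j.py 2>/dev/null; python3 m.py w6
```

```text
scene before arm (np.int64(372), np.float64(0.0767)) head (np.int64(263), np.float64(0.09956))
scene now arm (np.int64(377), np.float64(0.08148)) head (np.int64(264), np.float64(0.10441))
top before arm (np.int64(308), np.float64(0.07549)) head (np.int64(242), np.float64(0.09862))
top now arm (np.int64(135), np.float64(0.08153)) head (np.int64(243), np.float64(0.10329))
wrist arm (np.int64(28406), np.float64(0.08039)) head (np.int64(0), np.float64(nan))
[0.60614806 0.05370189 0.03970615] [  2.21413541 -10.4603481    4.55487638] 6.7
6.75 [0.60616228 0.05370312 0.03971491] yaw 105.17437184896701 F [ 1.75410503 -9.17407439  4.39733069] 0.02302465050718525
[ 248  177   65   68 2966]
wedge -0.06 [-0.0161  0.0134] 0.0353
wedge -0.04 [-0.0157  0.0133] 0.0353
nose x -0.024741109263744218
arm 49464 [-0.0603  0.0324] [-0.036   0.0376] 0.0803197708114109
plate 12608 [-0.0967 -0.0293] [-0.0534  0.0543] 0.010365047020601915
```

The lift is about 4.9 mm. The wedge is flat (top at 35.3 mm), steady and held at 80 N, so I hand the job in.

```bash
python3 -c "
from cell import bot
print(bot.finish_job())"
```

```text
the job is handed in; nothing more can be done
None
```

I handed the job in at about 6.8 s: the wedge is flat on the plate under the roller, held at 80 N, with the jaw resting on it about 4.9 mm above its pad. The hand-in call returned no verdict.

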